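Find the concealed catch of the tealight stand

TASK

The drawer under the low wooden tealight stand has no handle: one of the six round seats in its flat top panel is a concealed catch that looks just like the others. Feel across the seats with a fingertip, find the one that gives, press it down so that the drawer springs out, and then take the hand away so that the catch rises again. Only touch and press: pick nothing up, and leave the candles, bottle, stamp and spool where they are.

Things in the scene. Friction and masses are not known exactly. Their poses are not given: they have to be found in the camera images.
- stand: Low wooden tealight stand, fixed: 160 (x) x 320 (y) x 70 mm high; origin at the centre of its underside, x to its back, y to its left. Its flat top has six alike round seats, 48 mm wide and 2.5 mm deep, two rows of three; its left end is plain. Each seat's floor is a 45 mm disc: five are rigid, one (a different one each run, alike to the eye) is the concealed catch.
- seat1 (a point): Centre of the floor of a seat, 2.5 mm below the panel's top face: front row (nearest the robot), right one of three; at -36, -120, 67.5 mm in the stand's frame. It is fixed to the stand and does not sink with the catch.
- seat2 (a point): Centre of the floor of a seat, 2.5 mm below the panel's top face: front row (nearest the robot), middle one of three; at -36, -50, 67.5 mm in the stand's frame. It is fixed to the stand and does not sink with the catch.
- seat3 (a point): Centre of the floor of a seat, 2.5 mm below the panel's top face: front row (nearest the robot), left one of three; at -36, 20, 67.5 mm in the stand's frame. It is fixed to the stand and does not sink with the catch.
- seat4 (a point): Centre of the floor of a seat, 2.5 mm below the panel's top face: rear row, right one of three; at 36, -120, 67.5 mm in the stand's frame. It is fixed to the stand and does not sink with the catch.
- seat5 (a point): Centre of the floor of a seat, 2.5 mm below the panel's top face: rear row, middle one of three; at 36, -50, 67.5 mm in the stand's frame. It is fixed to the stand and does not sink with the catch.
- seat6 (a point): Centre of the floor of a seat, 2.5 mm below the panel's top face: rear row, left one of three; at 36, 20, 67.5 mm in the stand's frame. It is fixed to the stand and does not sink with the catch.
- catch (a joint): Travel of the concealed catch's disc, m: 0 at rest (2.5 mm below the panel's face, like the other discs), 0.005 fully down. It is sprung: about 2.5 N starts it, about 6 N holds it fully down, and it rises again when let go. It frees the drawer when 3 to 4 mm down.
- drawer (a joint): Travel of the stand's one drawer, m: 0 shut, 0.045 sprung out towards the robot. A bolt holds it shut until the catch is pressed; then its own spring drives it out within a second and keeps it out.
- drawer_front (a point): Centre of the outer face of the drawer's front board (296 x 48 mm, no handle) in the front of the stand, 32 mm above the table; moves 45 mm out with the drawer.
- small_shell: Brown shell-shaped candle, 50 x 76 x 44 mm, loose, standing on the plain left end of the stand's panel. Origin at the centre of its underside. A bystander, to be left where it is.
- bottle: Brown dropper bottle with a black cap, 36 mm thick, 105 mm tall, loose, to the right of the stand. Origin at the centre of its underside. A bystander, to be left where it is.
- seal_stamp: Wooden-handled hand stamp, 28 mm thick, 82 mm tall, loose, to the right of the stand. Origin at the centre of its underside. A bystander, to be left where it is.
- spool: Spool of wick, 52 x 101 x 36 mm, loose, behind the stand on the left. Origin at the centre of its underside. A bystander, to be left where it is.
- pale_shell: Pale shell-shaped candle, 52 x 78 x 46 mm, loose, behind the stand. Origin at the centre of its underside. A bystander, to be left where it is.

How it is judged:
By the outcome, as a careful person would: the job done as asked, in the order asked, and still so for the second after the job is handed in, with the robot touching nothing.
It also fails if it takes over 64 s, if anything falls off the work surface, if the arm or the gripper's body presses on something with over 40 N, if the wrist force passes 120 N, or if a joint passes its speed limit or range.

ROBOT

A 6-joint arm with a two-finger parallel gripper is mounted at the origin on a cart in front of the work surface, level with it; the furniture and walls round the work are solid. World frame = base frame: x ahead of the robot, y to its left, z up, the work surface at z = 0. Lengths are in m, angles in rad, forces in N, time in s.
With the tool pointing down it reaches from about 0.375 to 0.925 m from the base axis. Payload 5.7 kg.
Tool frame: the origin (TCP) lies on the centre line of the jaws, within the pads' length; the fingertips stand 25 mm ahead of it and the grasp point (between the pads) lies 6 mm ahead of it; z points along the fingers, y is the line along which they close (so a half turn about z gives the same grasp; the last joint's range is limited). The gripper opens to 85 mm and grips with 20 to 120 N. Pads are 22 mm wide; open, the fingers measure 114 mm over their backs; the gripper's body (76 mm by 85 mm) begins 54 mm behind the grasp point. The pads swing forward as they close: fully open they stand 13 mm farther back than shut.
Start: joints at [1.005, 0.359, 1.51, -0, 1.272, -0.115], TCP at [0.261, 0.54, 0.256] pointing down, gripper open.
Joint ranges: [-2.97, 2.97], [-1.01, 2.36], [0.21, 2.38], [-0.96, 4.11], [0.2, 2.71], [-2.98, 2.98]. Speed limits (rad/s): [2.39, 2.39, 3.14, 3.14, 3.14, 3.14].

INTERFACE

Orientations are given as a 3x3 rotation matrix whose columns are the frame's x, y, z axes.
In Python, from cell import status, read_camera, close_job, outline_of, landmark_of gives the robot as it stands. The module is installed in compiled form; this text tells all that it offers.
- The arm moves only by the shell command python3 -m jog 'ROWS' [OPENING] [FORCE]. ROWS is text: rows parted by semicolons, each of 4 numbers parted by spaces: the shift along the tool's x, y, z each as a share of 500 mm, from -1 to 1, then the turn about the tool's z as a share of 45 degrees, from -1 to 1. In form: dx dy dz turn; .... A call has exactly 10 rows; each row is the pose to reach, as a shift and turn from the pose commanded when the call began, along the tool's axes at that moment; what a row does not reach only later rows make up. A row lasts 1/10 s, in which the tool goes at most 50 mm and 8.59 degrees, less where a joint would pass 70% of its speed; a pose out of reach is approached as far as the arm can. A call with a number of a shift or a turn outside -1 to 1 is refused whole. A call with a gripper value outside its range is refused whole. OPENING is the opening, from 0 (shut) to 1 (fully open), set as the call begins (- or left out, the last holds). The fingers move at their own pace and stop on an object; FORCE is the grip in N (left out, the last holds). Time passes only in rows, so rows that repeat a pose let the fingers close, or fill a call up. It gives the time, the measured TCP pose, the force, the opening and the grip force at its end, in the units of the state.
- status.get_obs(): the state, without advancing time (a new reading comes with each control period).
- read_camera(name): name is "scene" or "top" or "wrist"; returns a dict with "frame" (400x640x3 uint8, red, green, blue), "z_map" (400x640 float32, m along the optical axis (not along the pixel's ray), 0 where there is no reading), "intrinsics" (3x3 intrinsics, pixels), "k1" (the pictures are not rectified: a ray, as slopes to the right and down, at radius r is drawn at 1 + k1 r^2 times it, then the intrinsics apply), "extrinsics" (4x4, takes a point from world to camera coordinates); the wrist camera has in their place "tool_from_camera" (4x4, takes a point from camera to tool coordinates, whose origin is the TCP and whose axes are the flange's). Camera axes: x right, y down, z forward; pixel columns grow to the right and rows downward; lengths in m; the calibration is good to about 2 mm. A picture is of the moment at which its call begins: read the wrist's pose just before it.
- close_job(): hands the job in; it is judged then, once.
Trained networks look in the newest picture that a camera, given by its name, has taken for a name from the list of things; names that differ only in an ending like _2 or _b are one class to them, and where a whole thing is asked for, a point or a joint stands for the part that bears it (a point fixed in the world has none). Each returns a list of dicts, best first, with "score" (0 to 1); they miss things now and then, are a little off and sometimes report something else, mostly with a low value. They report only what shows in the picture. A call takes as long as a camera call.
- outline_of(camera, label): "region" (400x640 bool, what is visible of it) and "box" ([left, top, right, bottom] in pixels, round what is visible of it).
- landmark_of(camera, label): "point" ([column, row] in pixels: a listed point, or the origin of a listed thing).
The state is a dict: "time_s": time; "joint_pos": joint angles; "qvel": joint speeds; "joint_efforts": joint torques, N m; "eef_pos": TCP position; "eef_rot": TCP orientation; "wrist_force": force on the tool from outside, world axes, zero at the start; "wrist_torque": the same for the moment, N m; "grip_width": finger opening in m; "finger_force": force on a finger pad.
Only numpy, scipy, OpenCV 4.12 (cv2) and the standard library are available. Lean on these libraries where they do the work, as an engineer would, in place of code of your own. Each camera call takes 0.05 s, during which the arm holds its last target. There are 200 camera calls.

## Working session

There is one attempt and no reset: what is moved stays moved. The work goes in short steps, Python scripts to look and compute and a shell command to move; the robot and the scene stay as the last step left them, time stands still between calls to the robot, and variables do not carry over. Pictures are saved under pics/ and viewed, at most 10 in all, crops included, and the job is handed in when it is done.

```bash
mkdir -p pics; cat > h.py <<'E'
import numpy as np, cv2
from cell import status, read_camera, close_job, outline_of, landmark_of
def world(c,px,z=None):
    K=c["intrinsics"];k=c["k1"]
    d=(np.array(px,float)-K[:2,2])/[K[0,0],K[1,1]]
    s=d.copy()
    for _ in range(20): s=d/(1+k*(s@s))
    E=np.linalg.inv(c["extrinsics"])
    r=np.r_[s,1]
    if z is None:
        u,v=np.round(px).astype(int); p=r*np.median(c["z_map"][v-2:v+3,u-2:u+3])
        return E[:3,:3]@p+E[:3,3]
    w=E[:3,:3]@r; return E[:3,3]+w*(z-E[2,3])/w[2]
E
python3 - <<'E'
from h import *
np.set_printoptions(precision=4,suppress=True)
o=status.get_obs();print(o["time_s"],o["eef_pos"],o["eef_rot"],o["wrist_force"],o["grip_width"])
for n in ("top","scene"):
    c=read_camera(n);cv2.imwrite(f"pics/{n}0.png",c["frame"][...,::-1])
    for i in range(1,7):
        for l in landmark_of(n,f"seat{i}")[:1]: print(n,i,l["score"],l["point"],world(c,l["point"],.0675),world(c,l["point"]))
    for k in ("stand","drawer_front","small_shell","bottle","seal_stamp","spool","pale_shell"):
        for l in landmark_of(n,k)[:1]: print(n,k,l["score"],l["point"],world(c,l["point"]))
E
```

```text
0.0 [0.2611 0.5395 0.2554] [[-0.9001  0.4357 -0.001 ]
 [ 0.4357  0.9001 -0.0016]
 [ 0.0002 -0.0019 -1.    ]] [-0.1465  0.2501  0.1213] 0.08535998280171224
top 1 0.97 [278.9, 229.0] [0.5429 0.1514 0.0675] [0.5429 0.1513 0.0678]
top 2 0.97 [278.9, 229.0] [0.5429 0.1514 0.0675] [0.5429 0.1513 0.0678]
top 3 0.97 [278.9, 229.0] [0.5429 0.1514 0.0675] [0.5429 0.1513 0.0678]
top 4 0.97 [278.9, 229.0] [0.5429 0.1514 0.0675] [0.5429 0.1513 0.0678]
top 5 0.97 [278.9, 229.0] [0.5429 0.1514 0.0675] [0.5429 0.1513 0.0678]
top 6 0.97 [278.9, 229.0] [0.5429 0.1514 0.0675] [0.5429 0.1513 0.0678]
top stand 0.76 [288.2, 246.3] [0.5042 0.1289 0.0708]
top small_shell 0.92 [235.0, 232.9] [0.5313 0.2445 0.1017]
top bottle 0.82 [404.9, 275.7] [ 0.4414 -0.1414  0.055 ]
top seal_stamp 0.54 [409.4, 236.5] [ 0.5322 -0.1537  0.0461]
top spool 0.61 [221.5, 156.5] [0.7189 0.3032 0.0121]
top pale_shell 0.92 [277.2, 140.4] [0.7608 0.1664 0.0193]
scene 1 0.96 [274.8, 242.6] [0.4554 0.0171 0.0675] [0.4551 0.0166 0.0681]
scene 2 0.96 [274.8, 242.6] [0.4554 0.0171 0.0675] [0.4551 0.0166 0.0681]
scene 3 0.96 [274.8, 242.6] [0.4554 0.0171 0.0675] [0.4551 0.0166 0.0681]
scene 4 0.96 [274.8, 242.6] [0.4554 0.0171 0.0675] [0.4551 0.0166 0.0681]
scene 5 0.96 [274.8, 242.6] [0.4554 0.0171 0.0675] [0.4551 0.0166 0.0681]
scene 6 0.96 [274.8, 242.6] [0.4554 0.0171 0.0675] [0.4551 0.0166 0.0681]
scene stand 0.67 [263.1, 217.6] [0.482  0.1008 0.0687]
scene drawer_front 0.8 [235.1, 228.2] [0.4269 0.1582 0.0212]
scene small_shell 0.7 [245.0, 179.1] [0.5173 0.227  0.0928]
scene bottle 0.58 [320.7, 307.1] [ 0.4363 -0.1707  0.028 ]
scene seal_stamp 0.78 [351.5, 285.9] [ 0.5315 -0.1711  0.0174]
scene spool 0.53 [290.3, 158.3] [0.7225 0.2984 0.0051]
scene pale_shell 0.67 [332.4, 173.5] [0.7543 0.1396 0.0282]
```

```bash
python3 - <<'E'
from h import *
np.set_printoptions(precision=4,suppress=True)
import itertools
L=np.array([[x,y] for x in(-.036,.036) for y in(-.12,-.05,.02)])
for n in ("top","scene"):
    c=read_camera(n); D=landmark_of(n,"seat1")
    P=[world(c,l["point"],.0675)[:2] for l in D]
    for l,p in zip(D,P): print(n,l["score"],l["point"],p)
    best=None
    P=np.array(P)
    for th in np.radians(np.arange(-60,60,.25)):
        R=np.array([[np.cos(th),-np.sin(th)],[np.sin(th),np.cos(th)]])
        for p in P:
            for l in L:
                S=L@R.T+p-R@l
                d=np.minimum(np.linalg.norm(S[:,None]-P[None],axis=2).min(1),.02).sum()
                if best is None or d<best[0]: best=(d,np.degrees(th),p-R@l,S)
    print(best)
c=read_camera("top");im=c["frame"][100:340,160:480,::-1];cv2.imwrite("pics/a.png",cv2.resize(im,(800,600)))
E
```

```text
top 0.95 [307.4, 235.2] [0.5303 0.0861]
top 0.93 [281.3, 232.8] [0.5344 0.1456]
top 0.9 [306.4, 266.3] [0.46   0.0867]
top 0.74 [275.9, 262.1] [0.4679 0.156 ]
top 0.69 [335.8, 270.7] [0.4514 0.0199]
top 0.66 [340.2, 238.9] [0.5235 0.0112]
(np.float64(0.016899463639711943), np.float64(-6.000000000000001), array([0.5002, 0.1343]), array([[0.4519, 0.0187],
       [0.4592, 0.0883],
       [0.4665, 0.1579],
       [0.5235, 0.0112],
       [0.5308, 0.0808],
       [0.5381, 0.1504]]))
scene 0.97 [297.1, 224.2] [0.5326 0.027 ]
scene 0.96 [245.0, 207.0] [0.4696 0.1635]
scene 0.8 [261.8, 224.1] [0.4671 0.0862]
scene 0.74 [269.4, 197.7] [0.5372 0.1484]
scene 0.62 [276.5, 242.8] [0.4581 0.0138]
scene 0.56 [283.8, 212.9] [0.5317 0.0796]
(np.float64(0.03723391044779472), np.float64(-3.25), array([0.5008, 0.1316]), array([[0.4581, 0.0138],
       [0.462 , 0.0837],
       [0.466 , 0.1536],
       [0.5299, 0.0098],
       [0.5339, 0.0796],
       [0.5379, 0.1495]]))
```

View pics/a.png

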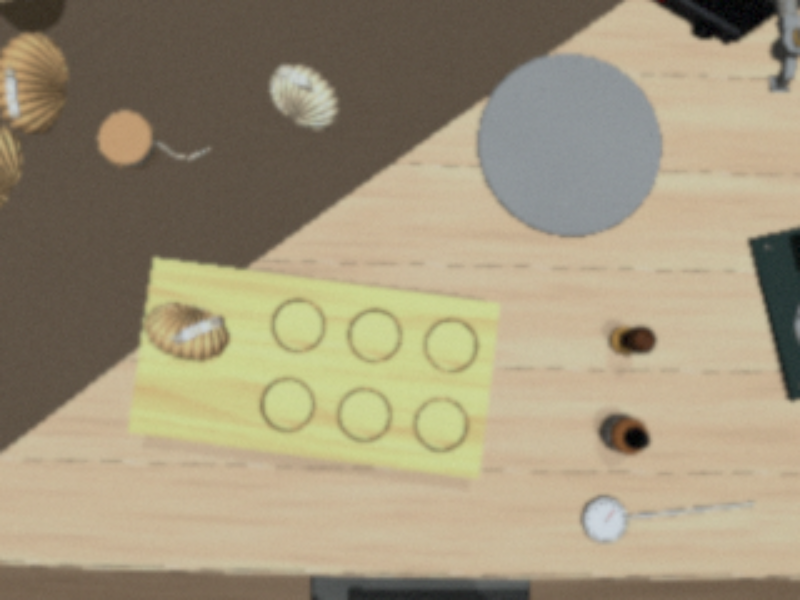

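View pics/scene0.png

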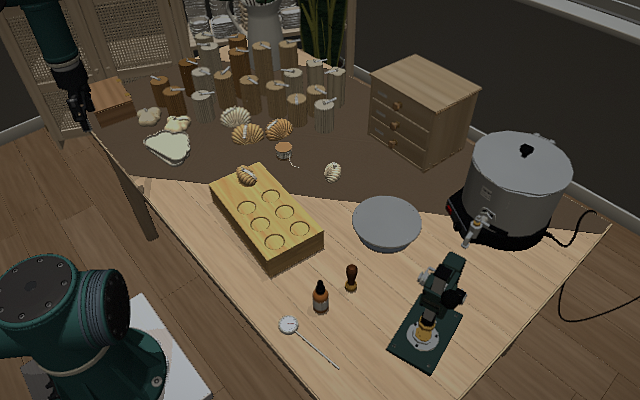

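The pictures show the stand with its seats in the crop at about (288,404), (364,414), (441,425) for the front row and (298,325), (375,335), (451,345) for the rear row. The shell is on its left end, and it is yawed about −7.5°. Next I fit the pose from circles plus the depth outline.

```bash
python3 - <<'E'
from h import *
np.set_printoptions(precision=4,suppress=True)
c=read_camera("top")
px=np.array([[441,425],[364,414],[288,404],[451,345],[375,335],[298,325]])/2.5+[160,100]
W=np.array([world(c,p,.07)[:2] for p in px])
L=np.array([[x,y] for x in(-.036,.036) for y in(-.12,-.05,.02)])
def fit(A,B):
    a,b=A-A.mean(0),B-B.mean(0);U,S,Vt=np.linalg.svd(a.T@b);R=(U@Vt).T
    return R,B.mean(0)-R@A.mean(0)
R,t=fit(L,W);print("eye",np.degrees(np.arctan2(R[1,0],R[0,0])),t);print(W-(L@R.T+t))
# depth outline: panel-height pixels
v,u=np.mgrid[0:400,0:640];Q=[]
for y in range(180,310):
    for x in range(190,380):
        p=world(c,(x,y),.07)
        z=c["z_map"][y,x]; Ez=c["extrinsics"]@np.r_[p,1]
        if abs(z-Ez[2])<.006: Q.append(p[:2])
Q=np.array(Q,np.float32);(ctr,s,a)=cv2.minAreaRect(Q);print("depth",len(Q),ctr,s,a)
S=L@R.T+t;print(S)
o=status.get_obs();T=o["eef_rot"]
d=T.T@(np.r_[S[2],.105]-o["eef_pos"]);print("to seat3 z.105 shares",d/.5, "turn",np.degrees(np.arctan2(R[1,1],R[0,1])-np.arctan2(T[1,1],T[0,1])))
E
```

```text
eye -6.2858587361493425 [0.5027 0.1341]
[[-0.0006 -0.    ]
 [ 0.0003  0.0002]
 [ 0.0001 -0.0005]
 [ 0.0002  0.0001]
 [ 0.0001 -0.0002]
 [-0.0001  0.0004]]
depth 9144 (0.5026763081550598, 0.1351495385169983) (0.3217826187610626, 0.16085393726825714) 83.84465026855469
[[0.4537 0.0187]
 [0.4614 0.0883]
 [0.4691 0.1579]
 [0.5253 0.0108]
 [0.533  0.0804]
 [0.5406 0.15  ]]
to seat3 z.105 shares [-0.7069 -0.5069  0.3026] turn 19.54308097764158
```

```bash
python3 -m jog '-.08 -.057 0 -.05; -.15 -.108 0 -.1; -.225 -.16 0 -.15; -.3 -.215 0 -.2; -.38 -.27 0 -.25; -.46 -.33 0 -.3; -.54 -.387 0 -.35; -.62 -.445 0 -.4; -.707 -.507 0 -.434; -.707 -.507 .1 -.434' 0 20
```

```text
time_s: 2.7
eef_pos: [0.4779, 0.1543, 0.2116]
eef_rot: [[-0.993, 0.114, 0.017], [0.114, 0.994, 0.001], [-0.016, 0.003, -1.0]]
wrist_force: [2.4, 1.1, -0.9]
grip_width: -0.0003
finger_force: 0.0
```

```bash
python3 -m jog '0 0 .07 0; 0 0 .14 0; 0 0 .18 0; 0 0 .2 0; 0 0 .2 0; 0 0 .2 0; 0 0 .2 0; 0 0 .2 0; 0 0 .2 0; 0 0 .2 0' 0; python3 - <<'E'
from h import *
o=status.get_obs();print(o["eef_pos"],o["wrist_force"],o["qvel"].round(3) if hasattr(o["qvel"],'round') else o["qvel"])
c=read_camera("scene");cv2.imwrite("pics/s2.png",cv2.resize(c["frame"][130:290,180:380,::-1],(800,600)))
E
```

```text
time_s: 3.7
eef_pos: [0.4694, 0.1579, 0.1069]
eef_rot: [[-0.994, 0.11, 0.001], [0.11, 0.994, 0.0], [-0.001, 0.0, -1.0]]
wrist_force: [-0.1, -0.1, 0.4]
grip_width: -0.0002
finger_force: 0.0
[0.46940905 0.15792737 0.10690875] [-0.07094666 -0.10883118  0.38634309] [-0.001  0.005  0.003 -0.     0.001  0.   ]
```

View pics/s2.png

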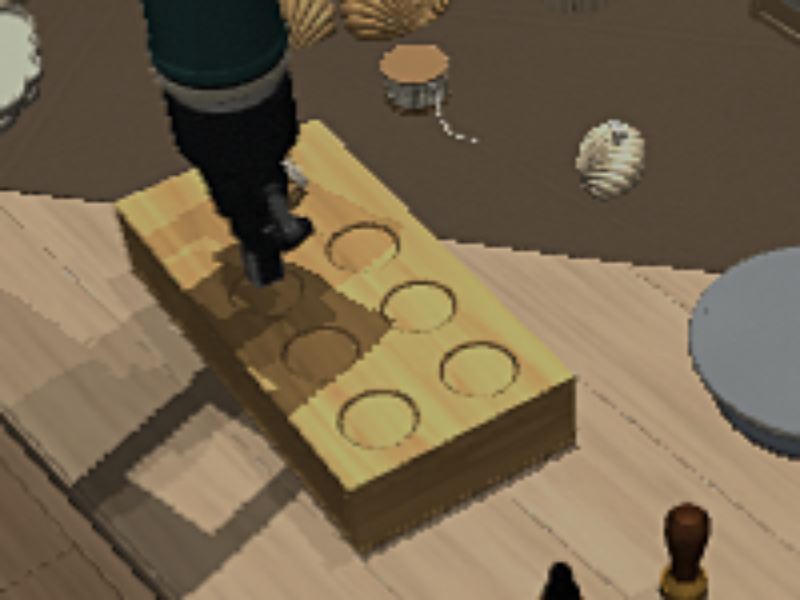

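The closed fingertip hangs over seat 3, at crop (265,280). I'll probe slowly.

```bash
python3 -m jog '0 0 .01 0; 0 0 .018 0; 0 0 .022 0; 0 0 .024 0; 0 0 .026 0; 0 0 .028 0; 0 0 .03 0; 0 0 .03 0; 0 0 .03 0; 0 0 .03 0' 0
```

```text
time_s: 4.75
eef_pos: [0.4691, 0.1578, 0.0915]
eef_rot: [[-0.994, 0.11, 0.0], [0.11, 0.994, -0.0], [-0.0, -0.0, -1.0]]
wrist_force: [-1.2, -0.4, 3.8]
grip_width: -0.0001
finger_force: 1.7
```

```bash
python3 -m jog '0 0 .001 0; 0 0 .002 0; 0 0 .003 0; 0 0 .004 0; 0 0 .004 0; 0 0 .004 0; 0 0 .004 0; 0 0 .004 0; 0 0 .004 0; 0 0 .004 0' 0
```

```text
time_s: 5.75
eef_pos: [0.4692, 0.1578, 0.0894]
eef_rot: [[-0.994, 0.11, 0.0], [0.11, 0.994, -0.0], [-0.0, -0.0, -1.0]]
wrist_force: [-0.4, 0.0, 5.0]
grip_width: -0.0003
finger_force: 2.0
```

Seat 3 gives: it sank 2.1 mm for +1.2 N, which matches the spring. Next I press it fully.

```bash
python3 -m jog '0 0 .001 0; 0 0 .002 0; 0 0 .003 0; 0 0 .004 0; 0 0 .004 0; 0 0 .004 0; 0 0 .004 0; 0 0 .004 0; 0 0 .004 0; 0 0 .004 0' 0; python3 - <<'E'
from h import *
c=read_camera("scene");cv2.imwrite("pics/s3.png",cv2.resize(c["frame"][130:290,180:380,::-1],(800,600)))
E
```

```text
time_s: 6.75
eef_pos: [0.4692, 0.1578, 0.0875]
eef_rot: [[-0.994, 0.11, 0.0], [0.11, 0.994, -0.0], [-0.0, -0.0, -1.0]]
wrist_force: [-1.5, -0.8, 6.9]
grip_width: 0.0003
finger_force: 3.3
```

View pics/s3.png

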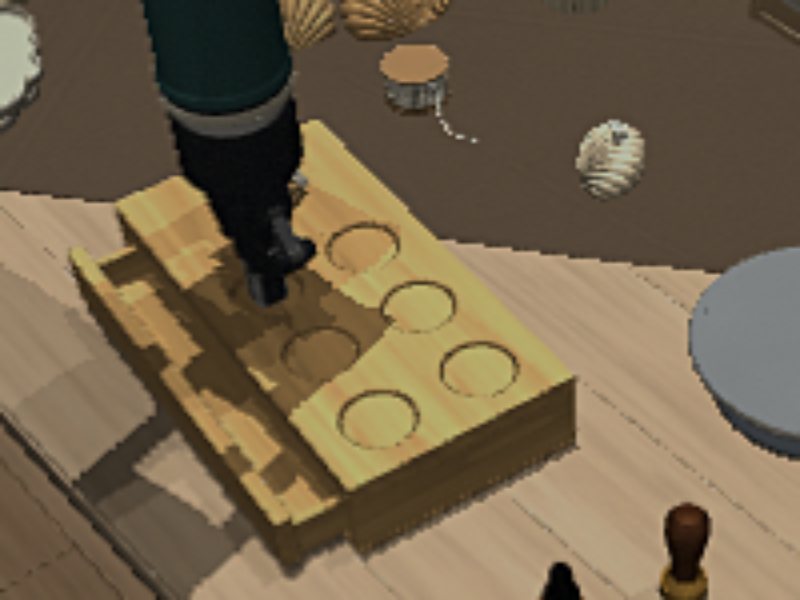

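The drawer is out, with its front board running from crop (75,250) to (290,560). Now I retract.

```bash
python3 -m jog '0 0 -.01 0; 0 0 -.03 0; 0 0 -.06 0; 0 0 -.1 0; 0 0 -.15 0; 0 0 -.2 0; 0 0 -.25 0; 0 0 -.28 0; 0 0 -.3 0; 0 0 -.3 0' 0; python3 -m jog '0 0 0 0; 0 0 0 0; 0 0 0 0; 0 0 0 0; 0 0 0 0; 0 0 0 0; 0 0 0 0; 0 0 0 0; 0 0 0 0; 0 0 0 0'; python3 - <<'E'
from h import *
c=read_camera("scene");cv2.imwrite("pics/s4.png",cv2.resize(c["frame"][130:290,180:380,::-1],(800,600)))
E
```

```text
time_s: 7.8
eef_pos: [0.4699, 0.158, 0.2388]
eef_rot: [[-0.994, 0.11, 0.003], [0.11, 0.994, 0.0], [-0.003, 0.001, -1.0]]
wrist_force: [-0.2, 0.4, -0.1]
grip_width: -0.0005
finger_force: 0.0
time_s: 8.8
eef_pos: [0.4691, 0.1579, 0.2374]
eef_rot: [[-0.994, 0.11, -0.0], [0.11, 0.994, -0.0], [-0.0, -0.0, -1.0]]
wrist_force: [0.5, -1.1, 0.3]
grip_width: -0.0001
finger_force: 0.0
```

View pics/s4.png

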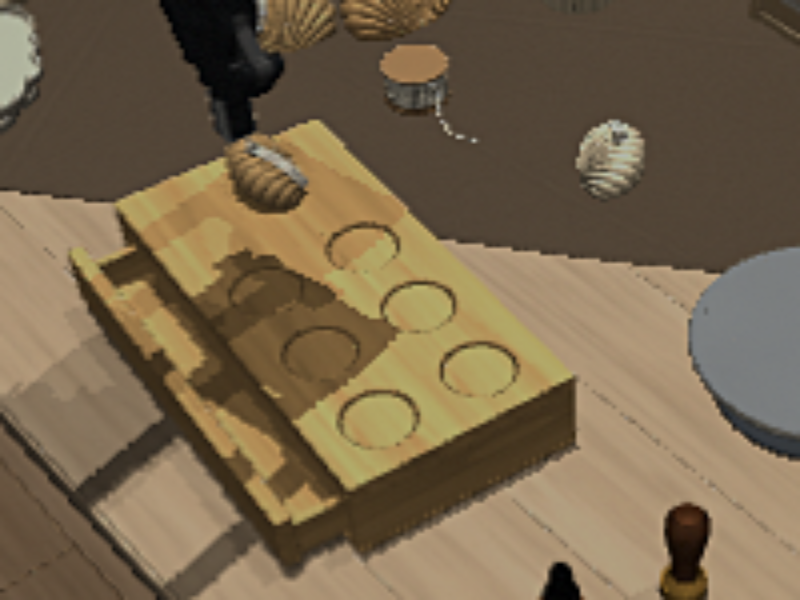

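The drawer stays out, the shell is undisturbed at crop (265,175), and the hand is clear.

```bash
python3 -c "from cell import close_job; print(close_job())"
```

```text
the job is handed in; nothing more can be done
None
```

Seat 3 (front row, left) turned out to be the catch on the first probe, so I did not feel the other five; I pressed it down, the drawer sprang out and stayed out, the hand is clear, nothing else was touched, and the job is handed in at about 9 s.

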